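Release the transport lock of a measuring stage

TASK

The black measuring stage on the bench has been delivered with its transport lock still engaged. Slide the red lock grip along its track all the way to the green end stop, let go of it, and leave the grey dimmer slide beside it where it is.

Things in the scene. Friction and masses are not known exactly. Their poses are not given: they have to be found in the camera images.
- lock (a joint): Travel of the red transport lock grip along its track, in m: 0 = at the white stop (locked), 0.090 = against the green stop (released). It starts somewhere from 0 to 0.030, slides straight with about 2 N of friction, and stays where it is left (no spring, no detent).
- lock_grip (a point): Centre of the top face of the red grip, about 98 mm above the table: an upright block 24 mm across the track, 20 mm along it, 40 mm tall. Its silver track (44 x 150 mm, top 12 mm above the deck) lies on the front deck of the black stage (300 x 360 mm, deck 45 mm above the table). Its y axis points along the track from the white to the green stop, x across it, z up.
- lock_open (a point): Fixed point where lock_grip comes to lie when the red grip is against the green stop; same axes. The stops are coloured blocks 16 mm long and 6 mm high on the two ends of the track: green at the released end, white at the locked end.
- dimmer_grip (a point): Centre of the top face of the grey dimmer grip: same block, height and kind of track (black stops), in line with the lock's track, centres 180 mm apart; either may be on the left. It slides as easily. The silver table behind, 9 mm above the deck, begins 65 mm from the line of the grips; the steel workpieces on it, up to 38 mm above the deck, stay 115 mm or more from that line.

How it is judged (in metres and radians):
At the end, for the whole second after the job is handed in: The red lock grip rests within 10 mm of the green end stop (travel over 80 of 90 mm) and the grey dimmer grip is within 15 mm of where it started (value of joint lock above 0.08 m and velocity of joint lock between -0.01 and 0.01 m/s and distance of dimmer_grip from where it was at the start of the episode below 0.015 m); the robot touches nothing.
It fails at once if the grey dimmer slide is moved by more than 15 mm (distance of dimmer_grip from where it was at the start of the episode above 0.015 m).
It also fails if it takes over 32 s, if anything falls off the work surface, if the arm or the gripper's body presses on something with over 40 N, if the wrist force passes 120 N, or if a joint passes its speed limit or range.

ROBOT

A 6-joint arm with a two-finger parallel gripper is mounted at the origin on the work surface. World frame = base frame: x ahead of the robot, y to its left, z up, the work surface at z = 0. Lengths are in mm, angles in rad, forces in N, time in s.
With the tool pointing down it reaches from about 400 to 925 mm from the base axis. Payload 12.5 kg.
Tool frame: the origin (TCP) lies at the very end of the fingers, on their centre line; the grasp point (between the pads) lies 19 mm behind it; z points along the fingers, y is the line along which they close (so a half turn about z gives the same grasp; the last joint's range is limited). The gripper opens to 95 mm and grips with 3 to 60 N. Pads are 20 mm wide; open, the fingers measure 119 mm over their backs; the gripper's body (75 mm by 180 mm) begins 59 mm behind the grasp point.
Start: joints at [1.101, 0.491, 1.559, -0, 1.092, -0.106], TCP at [222.377, 584.119, 214.661] pointing down, gripper open.
Joint ranges: [-3.1, 3.1], [-0.84, 2.19], [0.05, 2.79], [-1.13, 4.28], [0.06, 2.93], [-2.69, 2.69]. Speed limits (rad/s): [2.22, 2.22, 2.79, 3.14, 3.14, 3.14].

INTERFACE

Orientations are given as [roll, pitch, yaw] about the fixed x, y, z axes, in that order (R = Rz(yaw) Ry(pitch) Rx(roll)).
In Python, from cell import * gives the robot as it stands.
- The arm moves only by the tool jog_arm, never from a script. Its argument "targets" is a list of rows, each an object with "turn": the turn, a rotation vector about the world's x, y, z in degrees, a list of three; "slide": the shift along the world's x, y, z in mm, a list of three; "claw": the opening in per cent of the stroke, from 0 (shut) to 100 (fully open). In form: [{"turn": [wx, wy, wz], "slide": [x, y, z], "claw": claw}, ...]. A call has 1 to 5 rows; each row shifts and turns the commanded pose from where the row before left it; what a row does not reach is not made up. A row lasts 1/8 s, in which the tool goes at most 62.5 mm and 10.7 degrees, less where a joint would pass 70% of its speed; a pose out of reach is approached as far as the arm can. A call with a gripper value outside its range is refused whole. The fingers move at their own pace and stop on an object; the grip force is fixed at half the most. Time passes only in rows, so rows that do not move let the fingers close. It gives the time, the measured TCP pose, the force, the opening and the grip force at its end, in the units of the state.
- state(): the state, without advancing time (a new reading comes with each control period).
- read_camera(name): name is "scene" or "top" or "wrist"; returns a dict with "frame" (480x640x3 uint8, blue, green, red), "mtx" (3x3 intrinsics, pixels), "k1" (the pictures are not rectified: a ray, as slopes to the right and down, at radius r is drawn at 1 + k1 r^2 times it, then the intrinsics apply), "R" (3x3) and "t" (3): a world point X has camera coordinates R X + t. Camera axes: x right, y down, z forward; pixel columns grow to the right and rows downward; lengths in mm; the calibration is good to about 2 mm. A picture is of the moment at which its call begins. There is no depth.
- job_done(): hands the job in; it is judged then, once.
Trained networks look in the newest picture that a camera, given by its name, has taken for a name from the list of things; names that differ only in an ending like _2 or _b are one class to them, and where a whole thing is asked for, a point or a joint stands for the part that bears it (a point fixed in the world has none). Each returns a list of dicts, best first, with "conf" (0 to 1); they miss things now and then, are a little off and sometimes report something else, mostly with a low value. They report only what shows in the picture. A call takes as long as a camera call.
- look_for(query, camera): "xy" ([column, row] in pixels, amid what is visible of it).
The state is a dict: "t": time; "joints": joint angles; "qvel": joint speeds; "tau": joint torques, N m; "eef_pos": TCP position; "tcp_rot": TCP orientation; "ft_force": force on the tool from outside, world axes, zero at the start; "moment": the same for the moment, N m; "opening": opening from 0.0 (shut) to 1.0 (fully open); "grip_force": force on a finger pad.
Only numpy, scipy, OpenCV 4.12 (cv2) and the standard library are available. Lean on these libraries where they do the work, as an engineer would, in place of code of your own. Each camera call takes 0.05 s, during which the arm holds its last target. There are 200 camera calls.

## Working session

There is one attempt and no reset: what is moved stays moved. The work goes in short steps, Python scripts to look and compute and a tool call to move; the robot and the scene stay as the last step left them, time stands still between calls to the robot, and variables do not carry over. Pictures are saved under pics/ and viewed, at most 10 in all, crops included, and the job is handed in when it is done.

Besides the shell and the picture viewer there is one more tool, called after "Emit:" in YAML: its name, and indented under it one key for each argument. jog_arm: Moves the arm, as the interface text tells. Its arguments: {"type":"object","properties":{"targets":{"type":"array","items":{"type":"object","properties":{"turn":{"type":"array","items":{"type":"number"}},"slide":{"type":"array","items":{"type":"number"}},"claw":{"type":"number"}}}}},"required":["targets"]}

```bash
mkdir -p pics; cat > h.py <<'E'
from cell import *
import numpy as np, cv2
def ray(c,px,z):
    K=np.array(c["mtx"]);k=c["k1"];d=np.array([(px[0]-K[0,2])/K[0,0],(px[1]-K[1,2])/K[1,1]])
    s=d.copy()
    for _ in range(20): s=d/(1+k*(s@s))
    R=np.array(c["R"]);o=-R.T@np.array(c["t"]);v=R.T@np.array([s[0],s[1],1])
    return o+v*(z-o[2])/v[2]
E
python3 - <<'E'
from h import *
ims=[]
for n in ["top","scene"]:
    c=read_camera(n);cv2.imwrite(f"pics/{n}1.png",c["frame"])
    for q in ["lock_grip","dimmer_grip"]:
        for d in look_for(q,n)[:2]: print(n,q,d,ray(c,d["xy"],98 if n=="top" else 80).round())
s=state();print(s["t"],s["eef_pos"],s["tcp_rot"],s["opening"])
E
```

```text
top lock_grip {'xy': [188.4, 207.2], 'conf': 0.81} [584. 192.  98.]
top dimmer_grip {'xy': [273.7, 222.6], 'conf': 0.5} [562.  58.  98.]
scene lock_grip {'xy': [446.2, 222.0], 'conf': 0.83} [594. 194.  80.]
scene dimmer_grip {'xy': [363.4, 243.5], 'conf': 0.79} [565.  58.  80.]
0.3 [222.33693442 584.03853829 214.44512867] [-3.14126346e+00 -2.99555392e-05  2.77775948e+00] 0.99883753912369
```

View pics/top1.png

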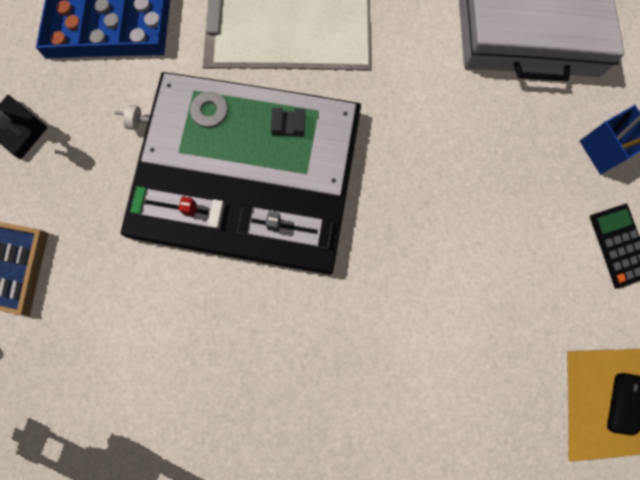

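View pics/scene1.png

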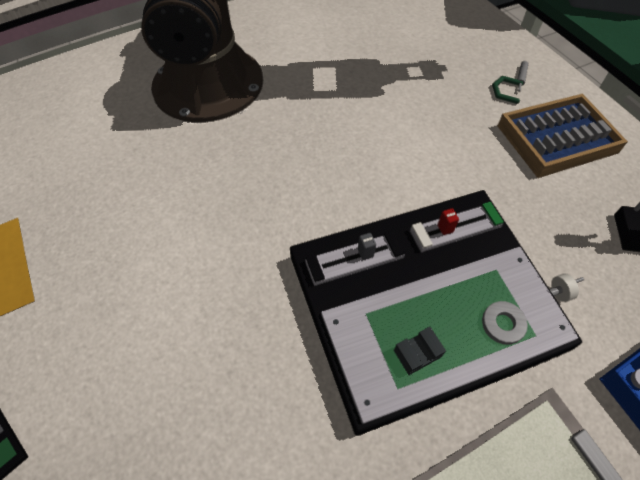

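The top view shows the red grip at (188,207), green stop at (138,200), white stop at (216,213) and grey grip at (274,221). The scene view agrees: red at (447,222), green at (493,213), grey at (366,245). Next I measure the stops and the red cap for the track direction.

```bash
python3 - <<'E'
from h import *
c={n:read_camera(n) for n in ["top","scene"]}
def cen(n,lo,hi,box):
    f=c[n]["frame"];h=cv2.cvtColor(f,cv2.COLOR_BGR2HSV);m=cv2.inRange(h,lo,hi);k=np.zeros_like(m);x0,y0,x1,y1=box;k[y0:y1,x0:x1]=m[y0:y1,x0:x1]
    ys,xs=np.nonzero(k);return np.array([xs.mean(),ys.mean()]),len(xs)
P={}
for n,b in {"top":((125,180,155,220),(170,190,205,225),(207,198,228,232)),"scene":((480,195,508,230),(430,200,465,240),(408,218,436,254))}.items():
    for nm,lo,hi,bx,z in [("green",(45,80,40),(85,255,255),b[0],61),("redA",(0,120,60),(8,255,255),b[1],88),("white",(0,0,190),(179,50,255),b[2],61)]:
        p,k=cen(n,lo,hi,bx);X=ray(c[n],p,z);P[n,nm]=X;print(n,nm,p.round(1),k,X.round(1))
    d=P[n,"green"]-P[n,"white"];print(n,np.linalg.norm(d),np.degrees(np.arctan2(d[1],d[0])))
E
```

```text
top green [137.3 199.2] 300 [605.2 286.3  61. ]
top redA [185.6 205. ] 151 [590.2 198.6  88. ]
top white [213.9 212.8] 231 [584.1 157.6  61. ]
top 130.48260511608456 80.7010449907722
scene green [492.4 212.9] 245 [607.6 285.3  61. ]
scene redA [450.5 216.4] 145 [591.8 201.2  88. ]
scene white [422.3 234.3] 156 [586.3 157.1  61. ]
scene 129.9073186272836 80.59261597523766
```

Emit:
jog_arm:
  targets:
    - {"turn": [0, 0, -8], "slide": [37, -38, 0], "claw": 100}
    - {"turn": [0, 0, -8], "slide": [37, -38, 0], "claw": 100}
    - {"turn": [0, 0, -8], "slide": [37, -38, 0], "claw": 100}
    - {"turn": [0, 0, -8], "slide": [37, -38, 0], "claw": 100}
    - {"turn": [0, 0, -8], "slide": [37, -38, 0], "claw": 100}

```text
t: 1.02
eef_pos: [408.4, 392.8, 214.8]
tcp_rot: [3.141, -0.0, 2.075]
ft_force: [-0.1, 0.7, 0.4]
opening: 0.999
grip_force: 0.0
```

Emit:
jog_arm:
  targets:
    - {"turn": [0, 0, -8], "slide": [37, -38, 0], "claw": 80}
    - {"turn": [0, 0, -8], "slide": [37, -38, 0], "claw": 80}
    - {"turn": [0, 0, -8], "slide": [37, -39, 0], "claw": 80}
    - {"turn": [0, 0, -8], "slide": [37, -39, 0], "claw": 80}
    - {"turn": [0, 0, -6.5], "slide": [37, -39, 0], "claw": 80}

```text
t: 1.65
eef_pos: [593.5, 199.7, 214.7]
tcp_rot: [3.141, -0.0, 1.403]
ft_force: [0.2, 0.4, -0.3]
opening: 0.799
grip_force: 0.0
```

```bash
python3 - <<'E'
from h import *
c=read_camera("wrist");cv2.imwrite("pics/w1.png",c["frame"])
for q in ["lock_grip","dimmer_grip"]:
    for d in look_for(q,"wrist")[:2]: print(q,d,ray(c,d["xy"],98).round(1))
s=state();print(s["t"],s["eef_pos"],s["tcp_rot"],s["opening"], np.degrees(s["tcp_rot"][2])-90)
E
```

```text
lock_grip {'xy': [315.6, 230.8], 'conf': 0.96} [594.2 202.   98. ]
dimmer_grip {'xy': [313.9, 373.5], 'conf': 0.78} [568.7  60.3  98. ]
1.8 [593.58334281 199.17794968 214.17404676] [-3.14137308e+00  2.23150200e-04  1.40421826e+00] 0.799044526200519 -9.544219963349732
```

View pics/w1.png

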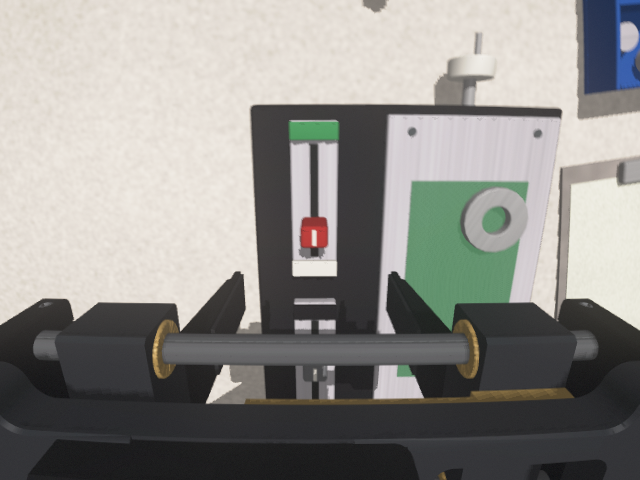

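The wrist picture shows the red grip at (314,230), green stop at (314,131) and white stop at (314,268). The track is vertical in the image, so the tool is aligned. Descending around the grip.

Emit:
jog_arm:
  targets:
    - {"turn": [0, 0, 0], "slide": [0, 3, -45], "claw": 80}
    - {"turn": [0, 0, 0], "slide": [0, 0, -45], "claw": 80}
    - {"turn": [0, 0, 0], "slide": [0, 0, -35], "claw": 70}
    - {"turn": [0, 0, 0], "slide": [0, 0, -17], "claw": 60}
    - {"turn": [0, 0, 0], "slide": [0, 0, 0], "claw": 50}

```text
t: 2.42
eef_pos: [591.9, 204.6, 72.3]
tcp_rot: [-3.14, 0.001, 1.409]
ft_force: [0.2, 0.0, 0.4]
opening: 0.551
grip_force: 0.0
```

Emit:
jog_arm:
  targets:
    - {"claw": 15, "turn": [0, 0, 0], "slide": [0, 0, 0]}
    - {"claw": 15, "turn": [0, 0, 0], "slide": [0, 0, 0]}
    - {"claw": 15, "turn": [0, 0, 0], "slide": [0, 0, 0]}
    - {"claw": 15, "turn": [0, 0, 0], "slide": [0, 0, 0]}

```text
t: 2.92
eef_pos: [592.2, 204.3, 73.6]
tcp_rot: [3.141, -0.0, 1.408]
ft_force: [-3.3, 0.9, 6.4]
opening: 0.252
grip_force: 30.0
```

```bash
python3 - <<'E'
from h import *
c=read_camera("wrist");cv2.imwrite("pics/w2.png",c["frame"])
s=state();print(s["t"],s["eef_pos"],s["ft_force"],s["opening"],s["grip_force"])
E
```

```text
2.975 [592.21915694 204.24079056  73.57590784] [-3.82804971  0.76698984  7.53323351] 0.24732450021937072 29.999891817569733
```

View pics/w2.png

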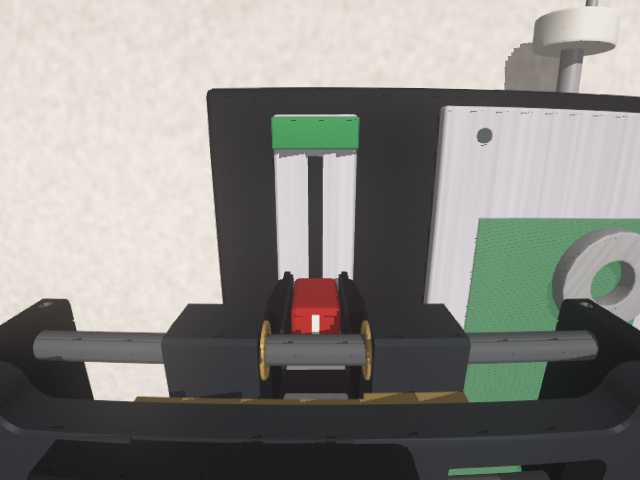

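The red grip is held between the fingers at about (316,300), with the track running straight up to green at (315,132). Now sliding it.

Emit:
jog_arm:
  targets:
    - {"claw": 15, "turn": [0, 0, 0], "slide": [1.6, 10, 0]}
    - {"claw": 15, "turn": [0, 0, 0], "slide": [2, 12, 0]}
    - {"claw": 15, "turn": [0, 0, 0], "slide": [2, 12, 0]}
    - {"claw": 15, "turn": [0, 0, 0], "slide": [2, 12, 0]}
    - {"claw": 15, "turn": [0, 0, 0], "slide": [0.8, 5, 0]}

```text
t: 3.6
eef_pos: [600.5, 255.5, 73.6]
tcp_rot: [3.142, 0.0, 1.408]
ft_force: [-4.0, -1.8, 7.2]
opening: 0.255
grip_force: 30.0
```

Emit:
jog_arm:
  targets:
    - {"claw": 15, "turn": [0, 0, 0], "slide": [0.6, 4, 0]}
    - {"claw": 15, "turn": [0, 0, 0], "slide": [0.5, 3, 0]}
    - {"claw": 15, "turn": [0, 0, 0], "slide": [0, 0, 0]}

```text
t: 3.98
eef_pos: [601.7, 262.4, 73.6]
tcp_rot: [3.141, -0.0, 1.408]
ft_force: [-3.9, 0.9, 6.4]
opening: 0.253
grip_force: 30.0
```

Not yet against the stop; continuing in small steps until the force rises.

Emit:
jog_arm:
  targets:
    - {"claw": 15, "turn": [0, 0, 0], "slide": [0.3, 2, 0]}
    - {"claw": 15, "turn": [0, 0, 0], "slide": [0.3, 2, 0]}
    - {"claw": 15, "turn": [0, 0, 0], "slide": [0, 0, 0]}

```text
t: 4.35
eef_pos: [602.3, 266.2, 73.6]
tcp_rot: [3.141, -0.0, 1.408]
ft_force: [-2.6, 0.1, 6.1]
opening: 0.251
grip_force: 30.0
```

Emit:
jog_arm:
  targets:
    - {"claw": 15, "turn": [0, 0, 0], "slide": [0.3, 2, 0]}
    - {"claw": 15, "turn": [0, 0, 0], "slide": [0, 0, 0]}

```text
t: 4.6
eef_pos: [602.6, 268.2, 73.6]
tcp_rot: [3.141, -0.0, 1.408]
ft_force: [-3.5, -0.7, 6.4]
opening: 0.253
grip_force: 30.0
```

```bash
python3 - <<'E'
from h import *
c=read_camera("wrist");cv2.imwrite("pics/w3.png",c["frame"])
s=state();print(s["t"],s["eef_pos"],s["ft_force"],s["opening"])
E
```

```text
4.65 [602.61409153 268.1746834   73.59772014] [-3.38486109 -1.11993398  5.38786091] 0.24992764397492878
```

View pics/w3.png

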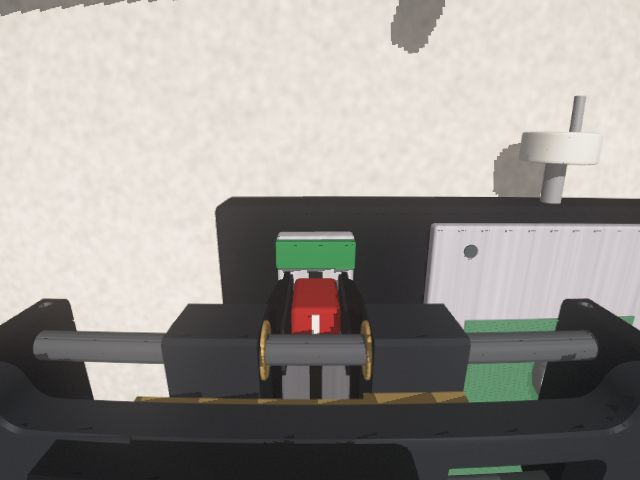

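The red grip (316,300) has come along and is close to the green stop (316,253), with a small gap left and no stop force yet. Continuing.

Emit:
jog_arm:
  targets:
    - {"claw": 15, "turn": [0, 0, 0], "slide": [0.3, 2, 0]}
    - {"claw": 15, "turn": [0, 0, 0], "slide": [0.2, 1, 0]}
    - {"claw": 15, "turn": [0, 0, 0], "slide": [0, 0, 0]}

```text
t: 5.03
eef_pos: [603.1, 271.1, 73.6]
tcp_rot: [3.141, -0.0, 1.408]
ft_force: [-4.0, -0.2, 5.6]
opening: 0.248
grip_force: 30.0
```

Emit:
jog_arm:
  targets:
    - {"claw": 15, "turn": [0, 0, 0], "slide": [0.3, 2, 0]}
    - {"claw": 15, "turn": [0, 0, 0], "slide": [0, 0, 0]}

```text
t: 5.28
eef_pos: [603.3, 272.0, 73.6]
tcp_rot: [-3.141, 0.002, 1.408]
ft_force: [-3.4, -7.6, 7.2]
opening: 0.248
grip_force: 30.0
```

The Y force jumped and the motion stalled, so the grip is at the stop. Ease off, open and retract.

Emit:
jog_arm:
  targets:
    - {"claw": 15, "turn": [0, 0, 0], "slide": [-0.1, -0.8, 0]}
    - {"claw": 50, "turn": [0, 0, 0], "slide": [0, 0, 0]}
    - {"claw": 60, "turn": [0, 0, 0], "slide": [0, 0, 0]}
    - {"claw": 60, "turn": [0, 0, 0], "slide": [0, 0, 0]}
    - {"claw": 60, "turn": [0, 0, 0], "slide": [0, 0, 0]}

```text
t: 5.9
eef_pos: [603.5, 272.4, 72.6]
tcp_rot: [3.142, 0.0, 1.408]
ft_force: [-0.4, 0.2, 0.4]
opening: 0.582
grip_force: 0.0
```

Emit:
jog_arm:
  targets:
    - {"claw": 60, "turn": [0, 0, 0], "slide": [0, 0, 20]}
    - {"claw": 60, "turn": [0, 0, 0], "slide": [0, 0, 45]}
    - {"claw": 60, "turn": [0, 0, 0], "slide": [0, 0, 45]}
    - {"claw": 60, "turn": [0, 0, 0], "slide": [0, 0, 35]}
    - {"claw": 60, "turn": [0, 0, 0], "slide": [-40, 0, 0]}

```text
t: 6.52
eef_pos: [565.3, 272.5, 220.0]
tcp_rot: [3.137, -0.003, 1.407]
ft_force: [0.4, 1.0, -1.3]
opening: 0.601
grip_force: 0.0
```

```bash
python3 - <<'E'
from h import *
c=read_camera("scene");cv2.imwrite("pics/s2.png",cv2.resize(c["frame"][150:330,280:520],(800,600)))
for q in ["lock_grip","dimmer_grip"]:
    for d in look_for(q,"scene")[:1]: print(q,d,ray(c,d["xy"],80).round(1))
s=state();print(s["t"],s["eef_pos"],s["ft_force"],s["opening"])
E
```

```text
lock_grip {'xy': [486.9, 211.5], 'conf': 0.9} [608.6 264.9  80. ]
dimmer_grip {'xy': [365.1, 245.5], 'conf': 0.87} [569.7  58.5  80. ]
6.675 [562.47399561 272.50522783 218.3087379 ] [ 1.43405739  0.51797981 -0.21987501] 0.6016949514226585
```

View pics/s2.png

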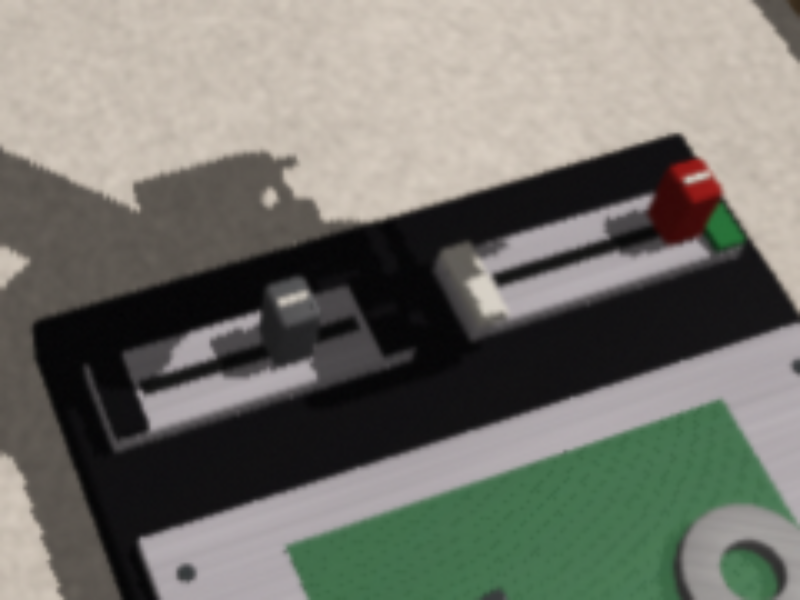

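The red grip (685,200 in the crop) is against the green stop (722,228). The grey grip (290,320) has not moved, and the gripper is clear.

```bash
python3 -c "
from cell import *
print(job_done())"
```

```text
the job is handed in; nothing more can be done
None
```

The red lock grip was slid up to the green stop and let go, the grey dimmer slide showed no movement in the last picture, and the job was handed in at about 6.7 s; no verdict came back.

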